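# Close the instrument cassette for the autoclave

### The job

The dissecting instruments are ready for the autoclave: with your fingertips push the upright hold-down flap over until it lies flat across the instruments in the cassette, and only then swing the cassette's open lid over and press it fully shut, easing it down without slamming it. Only push, from the outer side: do not pinch or lift anything. Leave the instruments lying in their notches and the other things on the bench where they stand.

Things in the scene. Friction and masses are not known exactly. Their poses are not given: they have to be found in the camera images.
- cassette: Fixed stainless instrument cassette, slotted walls, on a non-slip silicone pad. 180 mm (its x) by 190 mm (y), rim 38 mm above the bench. Origin: on the bench under its centre. x points from the front wall (flap side, nearer the robot) to the rear wall (lid side), y to its left seen from the front; yaw within 0.7 rad. Instruments lie along x on rails inside, none higher than 19 mm above the bench.
- flap (a joint): Flap angle, rad: 0 = flat over the instruments (stop), 1.57 = upright, 1.75 = leaning out over the front wall. Starts at 1.4 to 1.7. Slotted steel plate 3 mm thick, 164 mm wide, hinged just inside the front wall; folds towards the cassette's +x and down. Stiff hinge (0.08 N m, 1 N at the edge): stays where left. Flat, its upper face is 29.5 mm above the bench.
- lid (a joint): Lid angle, rad: 0 = shut on the rim (stop), 1.57 = upright, 1.95 = leaning back. Starts at 1.6 to 1.85. Slotted steel plate 3 mm thick, 200 mm wide, hinged on the rear wall, plain on its outer side; swings towards the cassette's -x and down. Stiff hinge (0.36 N m, 2 N at the edge): stays where left, never falls. Shut, its upper face is 41 mm above the bench. The upright flap blocks it.
- flap_hinge (a point): Middle of the flap's hinge line (the line runs along the cassette's y), 28 mm above the bench, 83 mm in front (-x) of the cassette's centre; fixed to the cassette.
- flap_edge (a point): Middle of the flap's free edge, 85 mm from the hinge, on the outer face (uppermost when flat, looking to the robot when upright); moves with the flap. A finger tab 50 mm wide stands 13 mm further out in the middle of this edge (98 mm from the hinge). The inner face and the back of the tab carry 4.5 mm silicone strips; a push from the outer side never touches them.
- lid_hinge (a point): Middle of the lid's hinge line (along the cassette's y), 39.5 mm above the bench, 92.5 mm behind (+x) the cassette's centre; fixed to the cassette.
- lid_edge (a point): Middle of the lid's free edge, 189 mm from the hinge, on the outer face (away from the robot when open, upwards when shut); moves with the lid. Round the edges of the lid's inner side runs a 12 mm deep skirt with a thin dark latch tongue at its front; a push from the outer side never touches it, pinching the edge does.
- forceps_a: Steel forceps 150 mm long, lying loose in the cassette's notches along x. Origin at the centre of the underside, 11 mm above the bench.
- forceps_b: Steel forceps 125 mm long, lying loose in the cassette's notches. Origin at the centre of the underside.
- scalpel_handle: Scalpel handle 148 mm long, lying loose in the cassette's notches. Origin on the underside near its middle.
- scissors: Dissecting scissors 150 mm long with black rings, lying loose in the cassette's notches. Origin on the underside at the pivot.
- seedling_pot: Round black plant pot with grass seedlings, 86 mm across and 82 mm high without the leaves, which reach 175 mm, standing on the bench beside the cassette. Origin at the centre of its underside. Leave it alone.
- petri_dishes: Stack of three closed Petri dishes, 90 mm across and 48 mm high, on the bench beside the cassette. Origin at the centre of the underside. Leave it alone.
- water_bottle: Pale plastic water bottle with white cap, 68 mm across and about 150 mm high, on the bench beside the cassette. Origin at the centre of its underside. Leave it alone.

How it is judged:
By the outcome, as a careful person would: the job done as asked, in the order asked, and still so for the second after the job is handed in, with the robot touching nothing.
It also fails if it takes over 58 s, if anything falls off the work surface, if the arm or the gripper's body presses on something with over 40 N, if the wrist force passes 120 N, or if a joint passes its speed limit or range.

### The arm

A 6-joint arm with a two-finger parallel gripper is mounted at the origin on the work surface. World frame = base frame: x ahead of the robot, y to its left, z up, the work surface at z = 0. Lengths are in m, angles in rad, forces in N, time in s.
With the tool pointing down it reaches from about 0.375 to 0.975 m from the base axis. Payload 3.8 kg.
Tool frame: the origin (TCP) lies on the centre line of the jaws, within the pads' length; the fingertips stand 22 mm ahead of it and the grasp point (between the pads) lies 3 mm ahead of it; x points along the fingers, y is the direction in which the jaws open and shut, and the axes are right-handed (so a half turn about x gives the same grasp; the last joint's range is limited). The gripper opens to 85 mm and grips with 20 to 120 N. Pads are 22 mm wide; open, the fingers measure 114 mm over their backs; the gripper's body (76 mm by 85 mm) begins 54 mm behind the grasp point. The pads swing forward as they close: fully open they stand 13 mm farther back than shut.
Start: joints at [1.082, 0.264, 1.604, -0, 1.274, -0.037], TCP at [0.295, 0.607, 0.253] pointing down, gripper open.
Joint ranges: [-2.63, 2.63], [-0.94, 2.18], [0.31, 2.57], [-1.31, 4.45], [0, 2.66], [-2.55, 2.55]. Speed limits (rad/s): [2.57, 2.57, 3.14, 3.14, 3.14, 3.14].

### API

Orientations are given as a rotation vector (axis times angle).
In Python, from workcell import monitor, eyes, finish_job gives the robot as it stands. The module is installed in compiled form; this text tells all that it offers.
- The arm moves only by the tool play_rows, never from a script. Its argument "deltas" is a list of rows, each an object of numbers: "wx", "wy", "wz": the turn, a rotation vector about the world's x, y, z in degrees; "x", "y", "z": the shift along the world's x, y, z in mm; "fingers": the closure, from -1 (fully open) to 1 (shut), so that 0 is half open. A call has 1 to 20 rows; each row is the pose to reach, as a shift and turn from the pose commanded when the call began; what a row does not reach only later rows make up. A row lasts 1/8 s, in which the tool goes at most 62.5 mm and 10.7 degrees, less where a joint would pass 70% of its speed; a pose out of reach is approached as far as the arm can. A call with a gripper value outside its range is refused whole. The fingers move at their own pace and stop on an object; "grip_force" is the grip in N (left out, the last holds). Time passes only in rows, so rows that repeat a pose let the fingers close. It gives the time, the measured TCP pose, the force and the opening at its end, in the units of the state.
- monitor.read_state(): the state, without advancing time (a new reading comes with each control period).
- eyes.read_camera(name): name is "scene" or "top"; returns a dict with "frame" (480x640x3 uint8, red, green, blue), "depth" (480x640 float32, m along the optical axis (not along the pixel's ray), 0 where there is no reading), "K" (3x3 intrinsics, pixels), "view" (4x4, takes a point from world to camera coordinates). Camera axes: x right, y down, z forward; pixel columns grow to the right and rows downward; lengths in m; the calibration is good to about 2 mm. A picture is of the moment at which its call begins.
- finish_job(): hands the job in, once; it reports no verdict.
The state is a dict: "time": time; "q": joint angles; "joint_vel": joint speeds; "joint_torque": joint torques, N m; "tool_pos": TCP position; "tcp_rot": TCP orientation; "wrist_force": force on the tool from outside, world axes, zero at the start; "torque": the same for the moment, N m; "width": opening from 0.0 (shut) to 1.0 (fully open).
Only numpy, scipy, OpenCV 4.12 (cv2) and the standard library are available. Lean on these libraries where they do the work, as an engineer would, in place of code of your own. Each camera call takes 0.05 s, during which the arm holds its last target.

## Working session

There is one attempt and no reset: what is moved stays moved. The work goes in short steps, Python scripts to look and compute and a tool call to move; the robot and the scene stay as the last step left them, time stands still between calls to the robot, and variables do not carry over. Pictures are saved under pics/ and viewed, and the job is handed in when it is done.

Besides the shell and the picture viewer there is one more tool, called after "Call:" as a command line: name --argument value ..., lists and objects as JSON in quotes. play_rows: Moves the arm, as the interface text tells. Its arguments: {"type":"object","properties":{"deltas":{"type":"array"},"grip_force":{"type":"number"}},"required":["deltas"]}

```bash
mkdir -p pics
cat > h.py <<'E'
import numpy as np, cv2
from workcell import monitor, eyes, finish_job
def shot(n,tag):
    c=eyes.read_camera(n); cv2.imwrite(f'pics/{tag}.png',cv2.cvtColor(c['frame'],cv2.COLOR_RGB2BGR)); np.savez(f'{tag}.npz',**c); return c
def world(c,u,v,r=1):
    u=int(round(u));v=int(round(v))
    d=c['depth'][v-r:v+r+1,u-r:u+r+1]; d=np.median(d[d>0]) if (d>0).any() else np.nan
    p=np.linalg.inv(c['K'])@[u,v,1]*d
    return (np.linalg.inv(c['view'])@np.r_[p,1])[:3]
def proj(c,P):
    p=c['view']@np.r_[P,1]; q=c['K']@p[:3]; return q[:2]/q[2]
E
python3 - <<'E'
from h import *
print(monitor.read_state())
for n in('scene','top'):
    c=shot(n,n+'0'); V=np.linalg.inv(c['view']); print(n,V[:3,3].round(3),V[:3,2].round(3))
E
```

```text
{'time': 0.0, 'q': array([ 1.08209600e+00,  2.64729800e-01,  1.60538603e+00,  1.66741742e-05,
        1.27373099e+00, -3.68891505e-02]), 'joint_vel': array([-3.07969172e-05,  6.23582104e-04, -1.80629741e-03, -1.10723525e-03,
        2.48689423e-03, -6.40626543e-04]), 'joint_torque': array([-8.99226943e-04, -5.15115952e+01, -3.67314506e+01, -1.19060187e-04,
        1.29339175e-02, -2.54442875e-05]), 'tool_pos': array([0.29436475, 0.60665731, 0.25197124]), 'tcp_rot': array([ 0.35261906,  1.54220501, -0.356056  ]), 'wrist_force': array([0.05517399, 0.35176842, 0.26959006]), 'torque': array([-0.03467548, -0.01026082,  0.02870111]), 'width': 1.0012558421861175}
scene [1.412 0.1   0.866] [-0.739 -0.022 -0.673]
top [0.389 0.064 0.929] [ 0.131 -0.02  -0.991]
```

View pics/scene0.png

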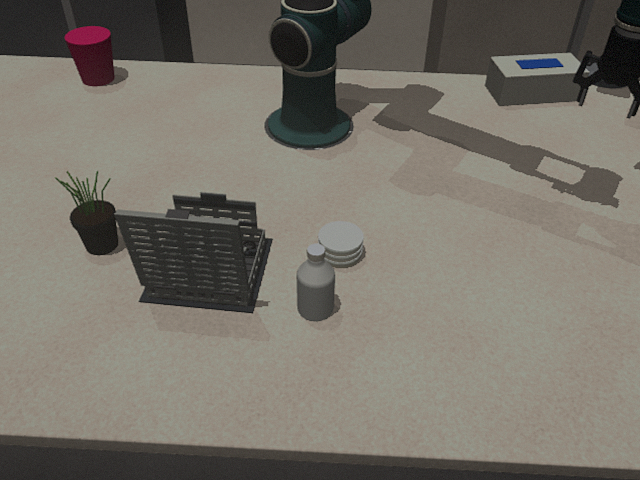

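View pics/top0.png

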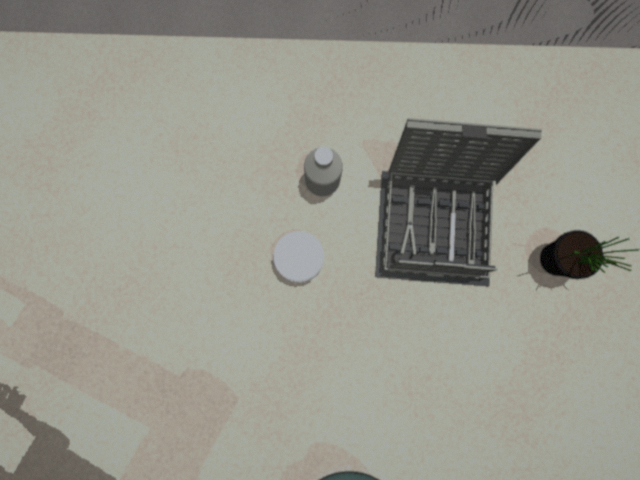

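Scene: the cassette is at about (195,250) with the lid open towards the camera. Top: the cassette spans (385–495, 180–280), the lid edge lies at row ~128, and the flap is seen edge-on at row ~265. The bottle and dishes are to its left, the pot to its right. I'll enlarge it and measure.

Run:
```python
from h import *
im=cv2.imread('pics/top0.png')[100:300,350:520]
cv2.imwrite('pics/top0c.png',cv2.resize(im,None,fx=3,fy=3,interpolation=cv2.INTER_CUBIC)[:600])
im=cv2.imread('pics/scene0.png')[170:320,40:300]
cv2.imwrite('pics/scene0c.png',cv2.resize(im,None,fx=3,fy=3,interpolation=cv2.INTER_CUBIC))
for t in('top0','scene0'):
    c=dict(np.load(t+'.npz'))
    d=c['depth'];v,u=np.nonzero(d>0);z=d[v,u]
    P=np.linalg.inv(c['K'])@np.array([u,v,np.ones_like(u)])*z
    P=(np.linalg.inv(c['view'])@np.vstack([P,np.ones(len(z))]))[:3].T
    m=(P[:,0]>.3)&(P[:,0]<.95)&(P[:,1]>-.35)&(P[:,1]<.3)
    b=m&(P[:,2]<.02); print(t,'bench z',np.median(P[b,2]), 'n',m.sum())
    np.save(t+'_P.npy',np.c_[P[m],u[m],v[m]])
    # top-down height map
    Q=P[m&(P[:,2]>.02)]
    g=np.zeros((650,650),np.float32)
    o=np.argsort(Q[:,2]);Q=Q[o]
    i=((.95-Q[:,0])*1000).astype(int).clip(0,649);j=((.3-Q[:,1])*1000).astype(int).clip(0,649)
    g[i,j]=Q[:,2]
    g=cv2.dilate(g,np.ones((3,3)))
    im=cv2.applyColorMap((g/.25*255).clip(0,255).astype(np.uint8),cv2.COLORMAP_JET);cv2.imwrite(f'pics/{t}_h.png',im[:600])
```

```text
top0 bench z 0.001444798995593688 n 108770
scene0 bench z 2.963074391837406e-05 n 100207
```

View pics/top0c.png

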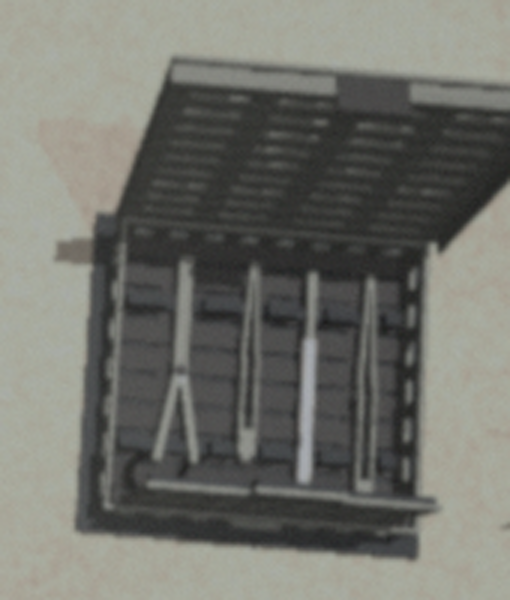

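View pics/scene0c.png

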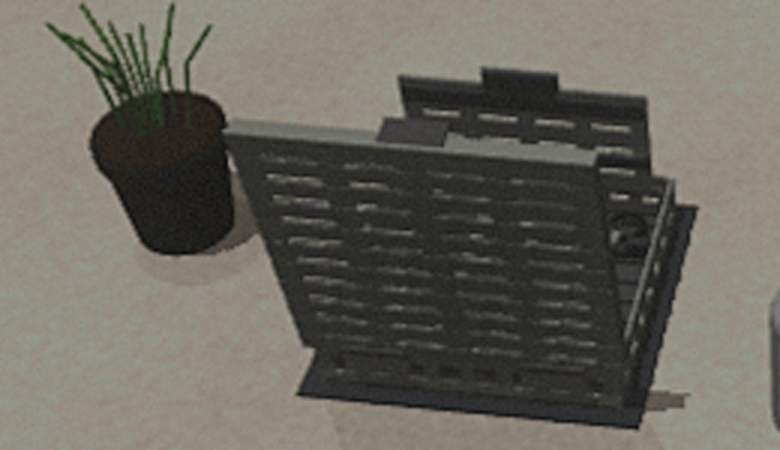

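View pics/top0_h.png

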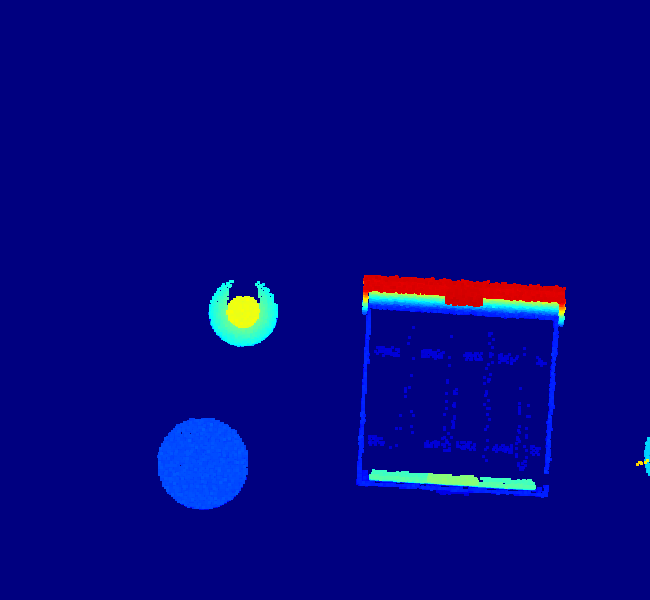

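View pics/scene0_h.png

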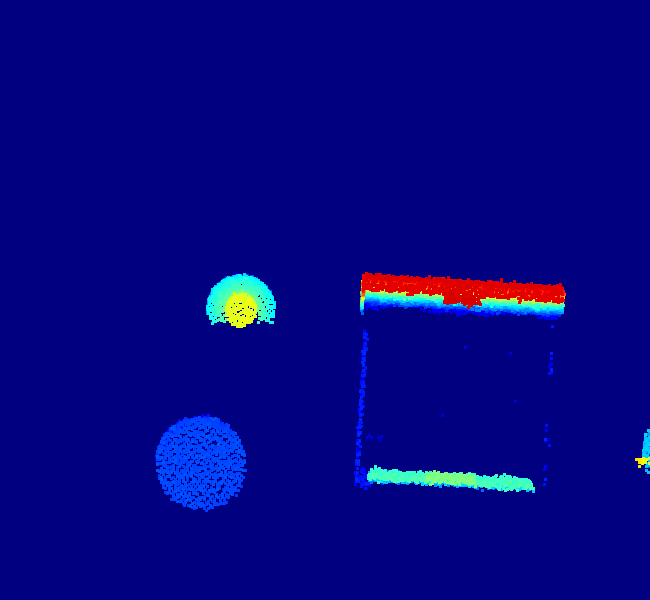

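Run:
```python
from h import *
for t in('top0','scene0'):
    P=np.load(t+'_P.npy')[:,:3]
    m=(P[:,1]>-.27)&(P[:,1]<-.05)&(P[:,0]>.43)&(P[:,0]<.7);P=P[m]
    F=P[(P[:,0]<.5)&(P[:,2]>.05)]
    L=P[(P[:,0]>.6)&(P[:,2]>.07)]
    for n,Q in(('flap',F),('lid',L)):
        # plane x = a+b*y+c*z
        w=np.ones(len(Q),bool)
        for _ in range(6):
            A=np.c_[np.ones(len(Q)),Q[:,1],Q[:,2]];s=np.linalg.lstsq(A[w],Q[w,0],rcond=None)[0]
            r=Q[:,0]-A@s;w=abs(r)<max(.002,1.5*np.median(abs(r)))
        print(t,n,len(Q),w.sum(),'coef',s.round(4),'slope yaw',np.arctan(-s[1]).round(4),'lean',np.arctan(s[2]).round(3),'rms',r[w].std().round(4))
        print('  y',np.percentile(Q[:,1],[.5,99.5]).round(4),'zmax',np.percentile(Q[:,2],[90,99.5]).round(4),'x',Q[:,0].min().round(4),Q[:,0].max().round(4))
        T=Q[Q[:,2]>Q[:,2].max()-.012];a=np.polyfit(T[:,1],T[:,0],1);print('  top line',a.round(4),T.mean(0).round(4))
    R=P[(P[:,2]>.03)&(P[:,2]<.045)]
    yl=R[(R[:,1]>-.08)];yr=R[R[:,1]<-.24];
    for n,Q in(('left',yl),('right',yr)):
        Q=Q[(Q[:,0]>.48)&(Q[:,0]<.63)]
        if len(Q)>5:print(n,len(Q),np.polyfit(Q[:,0],Q[:,1],1).round(4),Q.mean(0).round(4))
    fr=R[(R[:,0]<.475)&(R[:,1]<-.07)&(R[:,1]>-.24)]
    if len(fr)>5:print('front',np.polyfit(fr[:,1],fr[:,0],1),fr.mean(0),fr[:,0].min())
```

```text
top0 flap 884 634 coef [0.4736 0.0638 0.0314] slope yaw -0.0637 lean 0.031 rms 0.0007
  y [-0.2329 -0.071 ] zmax [0.1257 0.1287] x 0.461 0.479
  top line [0.0706 0.4807] [ 0.4699 -0.1531  0.1251]
top0 lid 6154 4532 coef [0.6458 0.0632 0.1324] slope yaw -0.0631 lean 0.132 rms 0.0008
  y [-0.2629 -0.0645] zmax [0.2273 0.2304] x 0.6277 0.6739
  top line [0.0625 0.6705] [ 0.6602 -0.1643  0.2269]
left 161 [-0.0637 -0.0286] [ 0.5554 -0.064   0.038 ]
right 244 [-0.0641 -0.216 ] [ 0.5549 -0.2515  0.0368]
front [0.06442393 0.47281199] [ 0.46284133 -0.15476646  0.03702839] 0.45438254274898593
scene0 flap 1706 1138 coef [0.4693 0.0652 0.1172] slope yaw -0.0652 lean 0.117 rms 0.0014
  y [-0.2313 -0.0691] zmax [0.1159 0.1272] x 0.4582 0.4831
  top line [0.0634 0.4813] [ 0.4718 -0.1494  0.1229]
scene0 lid 7392 5876 coef [0.6473 0.0626 0.1358] slope yaw -0.0625 lean 0.135 rms 0.001
  y [-0.2615 -0.0625] zmax [0.2244 0.2288] x 0.6391 0.6762
  top line [0.062  0.6722] [ 0.6622 -0.1618  0.2249]
left 120 [-0.0592 -0.029 ] [ 0.5508 -0.0616  0.0363]
right 11 [-0.0536 -0.2195] [ 0.5499 -0.249   0.0356]
front [0.06203749 0.47700313] [ 0.47137089 -0.0907877   0.03762519] 0.46334892618751533
```

Run:
```python
from h import *
from scipy.spatial.transform import Rotation as Ro
s=monitor.read_state();R=Ro.from_rotvec(s['tcp_rot']);print(R.as_matrix().round(3))
yaw=-.064
for sg in(1,-1):
    y=sg*np.array([-np.sin(yaw),np.cos(yaw),0]);x=np.array([0,0,-1.]);z=np.cross(x,y)
    T=Ro.from_matrix(np.c_[x,y,z]);d=(T*R.inv()).as_rotvec();print(sg,np.degrees(d).round(2))
```

```text
[[-0.001  0.437  0.9  ]
 [-0.002  0.9   -0.437]
 [-1.    -0.002 -0.   ]]
1 [ 0.11 -0.03 22.22]
-1 [-5.0000e-02 -1.6000e-01 -1.5778e+02]
```

Call:
play_rows --deltas '[{"x":25,"y":-47,"wz":1.5,"fingers":1},{"x":50,"y":-94,"wz":3,"fingers":1},{"x":70,"y":-141,"wz":4.5,"fingers":1},{"x":85,"y":-188,"wz":6,"fingers":1},{"x":95,"y":-235,"wz":7.5,"fingers":1},{"x":105,"y":-282,"wz":9,"fingers":1},{"x":110,"y":-329,"wz":10.5,"fingers":1},{"x":115,"y":-376,"wz":12,"fingers":1},{"x":115,"y":-423,"wz":13.5,"fingers":1},{"x":115,"y":-470,"wz":15,"fingers":1},{"x":115,"y":-517,"wz":16.5,"fingers":1},{"x":115,"y":-564,"wz":18,"fingers":1},{"x":115,"y":-611,"wz":19.5,"fingers":1},{"x":115,"y":-658,"wz":21,"fingers":1},{"x":115,"y":-705,"wz":22.2,"fingers":1},{"x":115,"y":-740,"wz":22.2,"fingers":1},{"x":115,"y":-755,"wz":22.2,"fingers":1},{"x":115,"y":-755,"wz":22.2,"fingers":1},{"x":115,"y":-755,"wz":22.2,"fingers":1}]'

```text
schema error: expected keys wx, wy, wz, x, y, z, fingers
```

Run:
```python
from h import *
s=monitor.read_state();print({k:np.round(v,3) for k,v in s.items()})
for n in('scene','top'):
    c=shot(n,n+'1')
    d=c['depth'];v,u=np.nonzero(d>0);z=d[v,u]
    P=np.linalg.inv(c['K'])@np.array([u,v,np.ones_like(u)])*z
    P=(np.linalg.inv(c['view'])@np.vstack([P,np.ones(len(z))]))[:3].T
    t=s['tool_pos'];m=(abs(P[:,0]-t[0])<.035)&(abs(P[:,1]-t[1])<.05)&(P[:,2]>.14)&(P[:,2]<.3)
    Q=P[m]
    for lo in np.arange(.20,.3,.01):
        S=Q[(Q[:,2]>lo)&(Q[:,2]<lo+.01)]
        if len(S):print(n,lo.round(3),len(S),S[:,:2].min(0).round(3),S[:,:2].max(0).round(3))
    print(Q[:,2].min())
```

```text
{'time': np.float64(0.1), 'q': array([ 1.082,  0.265,  1.605, -0.   ,  1.274, -0.037]), 'joint_vel': array([ 0.   ,  0.002, -0.004, -0.001,  0.001, -0.   ]), 'joint_torque': array([ 1.0000e-03, -5.1671e+01, -3.6859e+01,  0.0000e+00,  6.0000e-03,
       -0.0000e+00]), 'tool_pos': array([0.294, 0.607, 0.252]), 'tcp_rot': array([ 0.353,  1.542, -0.356]), 'wrist_force': array([0.115, 0.266, 0.998]), 'torque': array([ 0.008,  0.002, -0.001]), 'width': np.float64(1.004)}
scene 0.24 16 [0.263 0.559] [0.327 0.655]
scene 0.25 65 [0.27  0.557] [0.329 0.657]
scene 0.26 61 [0.269 0.557] [0.328 0.656]
scene 0.27 69 [0.266 0.557] [0.329 0.655]
scene 0.28 58 [0.27  0.557] [0.329 0.653]
scene 0.29 87 [0.263 0.557] [0.329 0.655]
0.24559947436004193Traceback (most recent call last):
  File "<stdin>", line 13, in <module>
    return umr_minimum(a, axis, None, out, keepdims, initial, where)
ValueError: zero-size array to reduction operation minimum which has no identity
```

View pics/scene1.png

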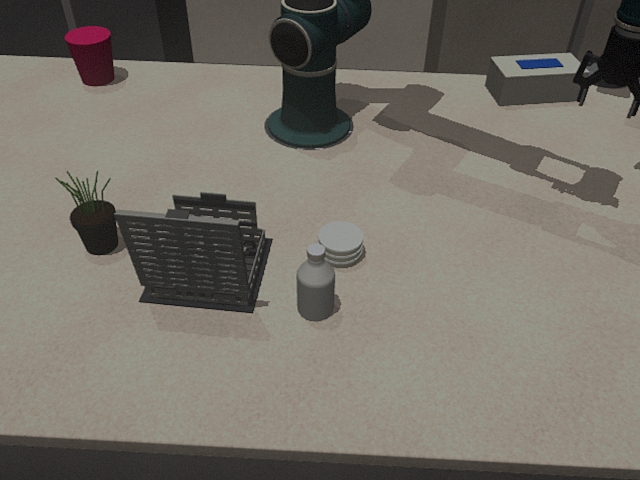

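The move was refused because every row needs all the keys, so nothing moved. I'll resend it in full.

Call:
play_rows --deltas '[{"x":25,"y":-47,"z":0,"wx":0,"wy":0,"wz":1.5,"fingers":1},{"x":50,"y":-94,"z":0,"wx":0,"wy":0,"wz":3,"fingers":1},{"x":70,"y":-141,"z":0,"wx":0,"wy":0,"wz":4.5,"fingers":1},{"x":85,"y":-188,"z":0,"wx":0,"wy":0,"wz":6,"fingers":1},{"x":95,"y":-235,"z":0,"wx":0,"wy":0,"wz":7.5,"fingers":1},{"x":105,"y":-282,"z":0,"wx":0,"wy":0,"wz":9,"fingers":1},{"x":110,"y":-329,"z":0,"wx":0,"wy":0,"wz":10.5,"fingers":1},{"x":115,"y":-376,"z":0,"wx":0,"wy":0,"wz":12,"fingers":1},{"x":115,"y":-423,"z":0,"wx":0,"wy":0,"wz":13.5,"fingers":1},{"x":115,"y":-470,"z":0,"wx":0,"wy":0,"wz":15,"fingers":1},{"x":115,"y":-517,"z":0,"wx":0,"wy":0,"wz":16.5,"fingers":1},{"x":115,"y":-564,"z":0,"wx":0,"wy":0,"wz":18,"fingers":1},{"x":115,"y":-611,"z":0,"wx":0,"wy":0,"wz":19.5,"fingers":1},{"x":115,"y":-658,"z":0,"wx":0,"wy":0,"wz":21,"fingers":1},{"x":115,"y":-705,"z":0,"wx":0,"wy":0,"wz":22.2,"fingers":1},{"x":115,"y":-740,"z":0,"wx":0,"wy":0,"wz":22.2,"fingers":1},{"x":115,"y":-755,"z":0,"wx":0,"wy":0,"wz":22.2,"fingers":1},{"x":115,"y":-755,"z":0,"wx":0,"wy":0,"wz":22.2,"fingers":1}]'

```text
time: 2.45
tool_pos: [0.4096, -0.148, 0.2532]
tcp_rot: [0.052, 1.57, -0.051]
wrist_force: [-0.5, 0.3, -0.3]
width: -0.005
```

```bash
cat > look.py <<'E'
from h import *
import sys
s=monitor.read_state();print({k:np.round(v,3) for k,v in s.items()})
k=sys.argv[1]
for n in sys.argv[2:] or ('scene','top'):
    c=shot(n,n+k)
    d=c['depth'];v,u=np.nonzero(d>0);z=d[v,u]
    P=np.linalg.inv(c['K'])@np.array([u,v,np.ones_like(u)])*z
    P=(np.linalg.inv(c['view'])@np.vstack([P,np.ones(len(z))]))[:3].T
    np.save(f'{n}{k}_P.npy',P)
    t=s['tool_pos'];m=(abs(P[:,0]-t[0])<.035)&(abs(P[:,1]-t[1])<.05)&(P[:,2]>t[2]-.05)&(P[:,2]<t[2]+.05)
    Q=P[m]
    for lo in t[2]+np.arange(-.05,.05,.01):
        S=Q[(Q[:,2]>lo)&(Q[:,2]<lo+.01)]
        if len(S):print(n,lo.round(3),len(S),S[:,:2].min(0).round(3),S[:,:2].max(0).round(3))
E
python3 look.py 2
```

```text
{'time': np.float64(2.45), 'q': array([-0.404, -0.204,  2.085,  0.   ,  1.261, -1.909]), 'joint_vel': array([ 0.03 , -0.009,  0.01 ,  0.011,  0.006,  0.012]), 'joint_torque': array([ -0.868, -24.925, -36.855,  -0.154,  -0.077,  -0.111]), 'tool_pos': array([ 0.41 , -0.148,  0.253]), 'tcp_rot': array([ 0.052,  1.57 , -0.051]), 'wrist_force': array([-0.451,  0.269, -0.28 ]), 'torque': array([ 0.045, -0.025, -0.017]), 'width': np.float64(-0.005)}
scene 0.223 6 [ 0.413 -0.153] [ 0.42  -0.139]
scene 0.233 47 [ 0.412 -0.16 ] [ 0.424 -0.133]
scene 0.243 73 [ 0.407 -0.16 ] [ 0.426 -0.132]
scene 0.253 85 [ 0.405 -0.16 ] [ 0.426 -0.132]
scene 0.263 63 [ 0.408 -0.164] [ 0.425 -0.131]
scene 0.273 151 [ 0.4   -0.179] [ 0.428 -0.114]
scene 0.283 246 [ 0.398 -0.189] [ 0.43  -0.106]
scene 0.293 216 [ 0.397 -0.197] [ 0.431 -0.1  ]
top 0.233 3 [ 0.401 -0.141] [ 0.404 -0.14 ]
top 0.243 5 [ 0.401 -0.14 ] [ 0.404 -0.14 ]
top 0.273 6 [ 0.401 -0.132] [ 0.402 -0.119]
top 0.283 22 [ 0.399 -0.131] [ 0.426 -0.11 ]
top 0.293 36 [ 0.395 -0.131] [ 0.424 -0.11 ]
```

View pics/scene2.png

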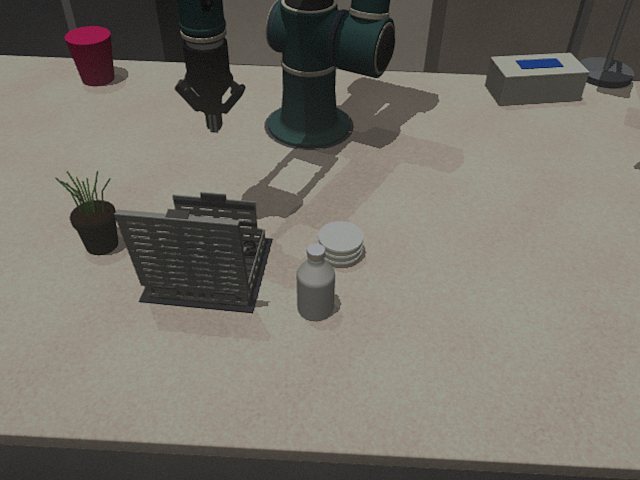

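The closed fingertip is clear of everything, with its front face about 11–13 mm ahead of the TCP axis and the tip near z = 0.231. Next I descend in front of the flap and push it over along its arc.

Call:
play_rows --deltas '[{"x":0,"y":0,"z":-45,"wx":0,"wy":0,"wz":0,"fingers":1},{"x":0,"y":0,"z":-90,"wx":0,"wy":0,"wz":0,"fingers":1},{"x":10,"y":-0.6,"z":-123,"wx":0,"wy":0,"wz":0,"fingers":1},{"x":30,"y":-1.9,"z":-123,"wx":0,"wy":0,"wz":0,"fingers":1},{"x":40,"y":-2.6,"z":-123,"wx":0,"wy":0,"wz":0,"fingers":1},{"x":51,"y":-3.3,"z":-123,"wx":0,"wy":0,"wz":0,"fingers":1},{"x":58,"y":-3.7,"z":-124,"wx":0,"wy":0,"wz":0,"fingers":1},{"x":65,"y":-4.2,"z":-125.5,"wx":0,"wy":0,"wz":0,"fingers":1},{"x":72,"y":-4.6,"z":-128,"wx":0,"wy":0,"wz":0,"fingers":1},{"x":78,"y":-5,"z":-130,"wx":0,"wy":0,"wz":0,"fingers":1},{"x":85,"y":-5.4,"z":-133,"wx":0,"wy":0,"wz":0,"fingers":1},{"x":91,"y":-5.8,"z":-137,"wx":0,"wy":0,"wz":0,"fingers":1},{"x":96.5,"y":-6.2,"z":-141,"wx":0,"wy":0,"wz":0,"fingers":1},{"x":101.5,"y":-6.5,"z":-145.5,"wx":0,"wy":0,"wz":0,"fingers":1}]'

```text
time: 4.3
tool_pos: [0.5117, -0.1543, 0.1075]
tcp_rot: [0.05, 1.57, -0.051]
wrist_force: [-1.0, -0.6, 0.4]
width: 0.001
```

```bash
python3 look.py 3 scene
```

```text
{'time': np.float64(4.3), 'q': array([-0.34 ,  0.138,  2.043, -0.   ,  0.96 , -1.846]), 'joint_vel': array([ 0.023,  0.114, -0.053, -0.001, -0.06 ,  0.022]), 'joint_torque': array([-1.4000e-02, -3.9535e+01, -3.1274e+01,  5.4000e-02, -6.9000e-02,
       -2.1000e-02]), 'tool_pos': array([ 0.512, -0.154,  0.108]), 'tcp_rot': array([ 0.05 ,  1.57 , -0.051]), 'wrist_force': array([-0.954, -0.56 ,  0.398]), 'torque': array([ 0.015,  0.104, -0.014]), 'width': np.float64(0.001)}
scene 0.078 2 [ 0.52  -0.204] [ 0.527 -0.118]
scene 0.088 2 [ 0.534 -0.178] [ 0.538 -0.136]
scene 0.098 8 [ 0.506 -0.144] [ 0.518 -0.138]
scene 0.108 51 [ 0.508 -0.166] [ 0.526 -0.138]
scene 0.118 47 [ 0.512 -0.165] [ 0.526 -0.138]
scene 0.128 140 [ 0.501 -0.189] [ 0.53 -0.12]
scene 0.138 222 [ 0.499 -0.195] [ 0.53  -0.114]
scene 0.148 163 [ 0.501 -0.201] [ 0.533 -0.104]
```

View pics/scene3.png

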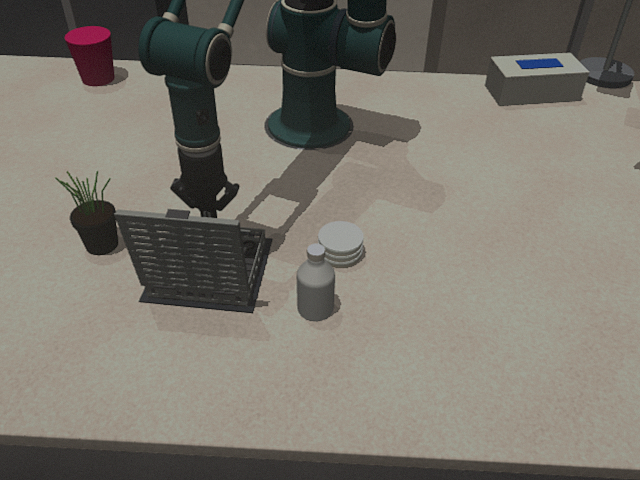

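The flap has folded to about 45° behind the lid, with about 1 N of contact. I'll continue the arc.

Call:
play_rows --deltas '[{"x":5,"y":-0.3,"z":-5,"wx":0,"wy":0,"wz":0,"fingers":1},{"x":9,"y":-0.6,"z":-10.5,"wx":0,"wy":0,"wz":0,"fingers":1},{"x":13,"y":-0.8,"z":-16.5,"wx":0,"wy":0,"wz":0,"fingers":1},{"x":16.5,"y":-1,"z":-22.5,"wx":0,"wy":0,"wz":0,"fingers":1},{"x":19,"y":-1.2,"z":-29,"wx":0,"wy":0,"wz":0,"fingers":1},{"x":21.5,"y":-1.4,"z":-35.5,"wx":0,"wy":0,"wz":0,"fingers":1},{"x":23,"y":-1.5,"z":-41.5,"wx":0,"wy":0,"wz":0,"fingers":1},{"x":24,"y":-1.5,"z":-46.5,"wx":0,"wy":0,"wz":0,"fingers":1},{"x":24.5,"y":-1.5,"z":-50,"wx":0,"wy":0,"wz":0,"fingers":1},{"x":24.5,"y":-1.5,"z":-52.5,"wx":0,"wy":0,"wz":0,"fingers":1},{"x":24.5,"y":-1.5,"z":-54.5,"wx":0,"wy":0,"wz":0,"fingers":1},{"x":24.5,"y":-1.5,"z":-54.5,"wx":0,"wy":0,"wz":0,"fingers":1}]'

```text
time: 5.85
tool_pos: [0.5355, -0.1557, 0.0532]
tcp_rot: [0.051, 1.57, -0.05]
wrist_force: [-0.2, -0.3, 0.2]
width: 0.003
```

Call:
play_rows --deltas '[{"x":0,"y":0,"z":-1,"wx":0,"wy":0,"wz":0,"fingers":1},{"x":0,"y":0,"z":-2,"wx":0,"wy":0,"wz":0,"fingers":1},{"x":0,"y":0,"z":-2,"wx":0,"wy":0,"wz":0,"fingers":1}]'

```text
time: 6.22
tool_pos: [0.5357, -0.1557, 0.0515]
tcp_rot: [0.051, 1.57, -0.051]
wrist_force: [-0.9, 0.6, 2.2]
width: 0.0
```

Call:
play_rows --deltas '[{"x":0,"y":0,"z":-1,"wx":0,"wy":0,"wz":0,"fingers":1},{"x":0,"y":0,"z":-2,"wx":0,"wy":0,"wz":0,"fingers":1},{"x":0,"y":0,"z":-2,"wx":0,"wy":0,"wz":0,"fingers":1}]'

```text
time: 6.6
tool_pos: [0.5358, -0.1558, 0.0512]
tcp_rot: [0.051, 1.571, -0.05]
wrist_force: [-6.0, 2.0, 13.8]
width: 0.003
```

The flap stopped at tip z ≈ 29.2 mm with 14 N (expected 29.5), so it is flat. I rise, check it, then go over and behind the lid.

Call:
play_rows --deltas '[{"x":0,"y":0,"z":10,"wx":0,"wy":0,"wz":0,"fingers":1},{"x":0,"y":0,"z":50,"wx":0,"wy":0,"wz":0,"fingers":1},{"x":0,"y":0,"z":105,"wx":0,"wy":0,"wz":0,"fingers":1},{"x":0,"y":0,"z":160,"wx":0,"wy":0,"wz":0,"fingers":1},{"x":0,"y":0,"z":215,"wx":0,"wy":0,"wz":0,"fingers":1},{"x":0,"y":0,"z":265,"wx":0,"wy":0,"wz":0,"fingers":1},{"x":5,"y":0,"z":305,"wx":0,"wy":0,"wz":0,"fingers":1},{"x":50,"y":-3,"z":315,"wx":0,"wy":0,"wz":0,"fingers":1},{"x":100,"y":-6,"z":315,"wx":0,"wy":0,"wz":0,"fingers":1},{"x":145,"y":-9,"z":315,"wx":0,"wy":0,"wz":0,"fingers":1},{"x":180,"y":-12,"z":315,"wx":0,"wy":0,"wz":0,"fingers":1},{"x":190,"y":-12,"z":315,"wx":0,"wy":0,"wz":0,"fingers":1},{"x":190,"y":-12,"z":315,"wx":0,"wy":0,"wz":0,"fingers":1}]'

```text
time: 8.22
tool_pos: [0.7256, -0.1676, 0.3634]
tcp_rot: [0.051, 1.572, -0.05]
wrist_force: [-0.3, 0.6, -0.2]
width: 0.001
```

```bash
python3 look.py 4
python3 - <<'E'
from h import *
P=np.load('top4_P.npy');m=(abs(P[:,1]+.153)<.075)&(P[:,0]>.48)&(P[:,0]<.54)&(P[:,2]<.1);print(np.percentile(P[m,2],[5,50,75,95]),m.sum())
E
```

```text
{'time': np.float64(8.225), 'q': array([-0.26 ,  0.36 ,  1.283, -0.   ,  1.501, -1.767]), 'joint_vel': array([-0.004, -0.032,  0.022, -0.003,  0.005, -0.   ]), 'joint_torque': array([ 2.0700e-01, -5.7289e+01, -3.8778e+01,  3.6000e-02, -1.2000e-01,
        1.2000e-02]), 'tool_pos': array([ 0.726, -0.168,  0.363]), 'tcp_rot': array([ 0.051,  1.572, -0.05 ]), 'wrist_force': array([-0.292,  0.642, -0.233]), 'torque': array([0.01 , 0.049, 0.06 ]), 'width': np.float64(0.001)}
scene 0.333 4 [ 0.731 -0.172] [ 0.736 -0.159]
scene 0.343 96 [ 0.718 -0.18 ] [ 0.74  -0.153]
scene 0.353 128 [ 0.719 -0.18 ] [ 0.74  -0.151]
scene 0.363 149 [ 0.721 -0.18 ] [ 0.74  -0.151]
scene 0.373 114 [ 0.723 -0.185] [ 0.741 -0.15 ]
scene 0.383 276 [ 0.717 -0.202] [ 0.743 -0.133]
scene 0.393 413 [ 0.716 -0.207] [ 0.744 -0.126]
scene 0.403 383 [ 0.714 -0.214] [ 0.747 -0.119]
top 0.343 54 [ 0.714 -0.181] [ 0.732 -0.155]
top 0.353 120 [ 0.714 -0.18 ] [ 0.734 -0.153]
top 0.363 124 [ 0.714 -0.18 ] [ 0.73  -0.153]
top 0.373 89 [ 0.714 -0.18 ] [ 0.724 -0.153]
top 0.383 187 [ 0.711 -0.199] [ 0.74  -0.135]
top 0.393 455 [ 0.711 -0.203] [ 0.74  -0.127]
top 0.403 244 [ 0.708 -0.196] [ 0.74  -0.118]
[0.00743852 0.03014977 0.03134703 0.03299912] 2640
```

View pics/scene4.png

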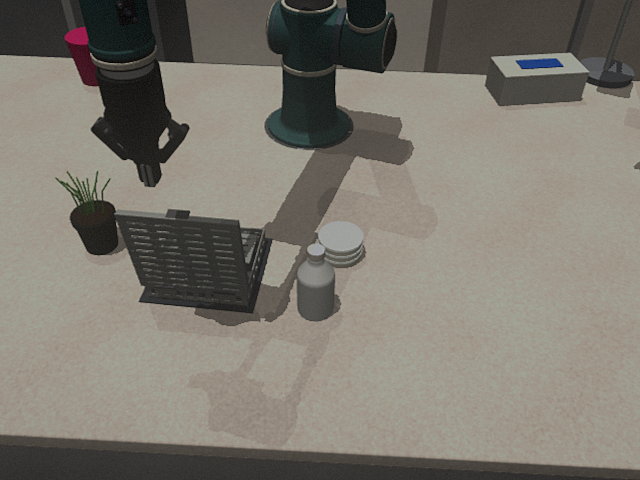

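View pics/top4.png

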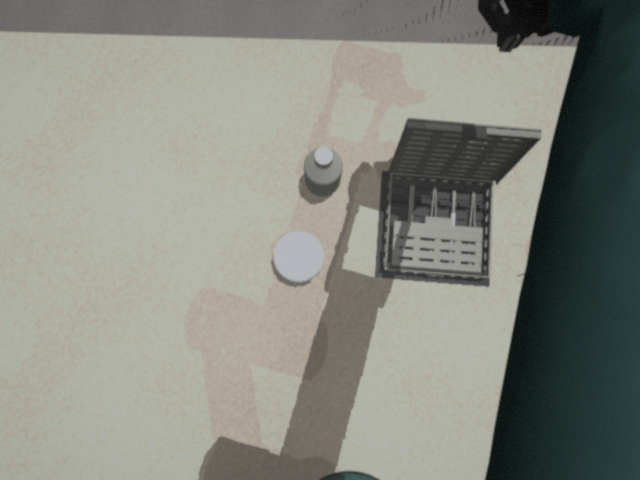

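The top view shows the flap lying flat at z ≈ 30 mm, at rows 218–275, with the instruments in place. The lid is untouched. Now I descend behind it and start the swing.

Call:
play_rows --deltas '[{"x":0,"y":0,"z":-50,"wx":0,"wy":0,"wz":0,"fingers":1},{"x":0,"y":0,"z":-100,"wx":0,"wy":0,"wz":0,"fingers":1},{"x":0,"y":0,"z":-137,"wx":0,"wy":0,"wz":0,"fingers":1},{"x":-15,"y":1,"z":-137,"wx":0,"wy":0,"wz":0,"fingers":1},{"x":-28,"y":1.8,"z":-137,"wx":0,"wy":0,"wz":0,"fingers":1},{"x":-38,"y":2.4,"z":-137,"wx":0,"wy":0,"wz":0,"fingers":1},{"x":-48,"y":3.1,"z":-137,"wx":0,"wy":0,"wz":0,"fingers":1},{"x":-59,"y":3.8,"z":-137,"wx":0,"wy":0,"wz":0,"fingers":1},{"x":-70,"y":4.5,"z":-137,"wx":0,"wy":0,"wz":0,"fingers":1},{"x":-84.5,"y":5.4,"z":-137.5,"wx":0,"wy":0,"wz":0,"fingers":1},{"x":-98.5,"y":6.3,"z":-139,"wx":0,"wy":0,"wz":0,"fingers":1},{"x":-113,"y":7.2,"z":-142,"wx":0,"wy":0,"wz":0,"fingers":1},{"x":-127,"y":8.1,"z":-146.5,"wx":0,"wy":0,"wz":0,"fingers":1},{"x":-140,"y":9,"z":-152,"wx":0,"wy":0,"wz":0,"fingers":1},{"x":-152.5,"y":9.8,"z":-158.5,"wx":0,"wy":0,"wz":0,"fingers":1}]'

```text
time: 10.2
tool_pos: [0.572, -0.1578, 0.2052]
tcp_rot: [0.051, 1.571, -0.05]
wrist_force: [1.0, -0.4, 2.1]
width: 0.001
```

```bash
python3 look.py 5 scene
```

```text
{'time': np.float64(10.2), 'q': array([-0.311,  0.146,  1.836, -0.   ,  1.16 , -1.818]), 'joint_vel': array([-0.04 , -0.137,  0.261, -0.001, -0.122, -0.038]), 'joint_torque': array([ 2.2600e-01, -4.1769e+01, -3.4426e+01, -4.0000e-03,  4.5400e-01,
        4.5000e-02]), 'tool_pos': array([ 0.572, -0.158,  0.205]), 'tcp_rot': array([ 0.051,  1.571, -0.05 ]), 'wrist_force': array([ 0.954, -0.356,  2.088]), 'torque': array([-0.086, -0.163,  0.   ]), 'width': np.float64(0.001)}
scene 0.155 266 [ 0.567 -0.208] [ 0.585 -0.108]
scene 0.165 311 [ 0.563 -0.208] [ 0.579 -0.108]
scene 0.175 216 [ 0.557 -0.208] [ 0.583 -0.108]
scene 0.185 249 [ 0.538 -0.207] [ 0.586 -0.109]
scene 0.195 310 [ 0.546 -0.208] [ 0.587 -0.108]
scene 0.205 96 [ 0.551 -0.201] [ 0.587 -0.109]
scene 0.215 67 [ 0.577 -0.173] [ 0.587 -0.139]
scene 0.225 157 [ 0.562 -0.192] [ 0.59  -0.125]
scene 0.235 276 [ 0.56 -0.2 ] [ 0.59  -0.115]
scene 0.245 238 [ 0.561 -0.207] [ 0.593 -0.109]
```

View pics/scene5.png

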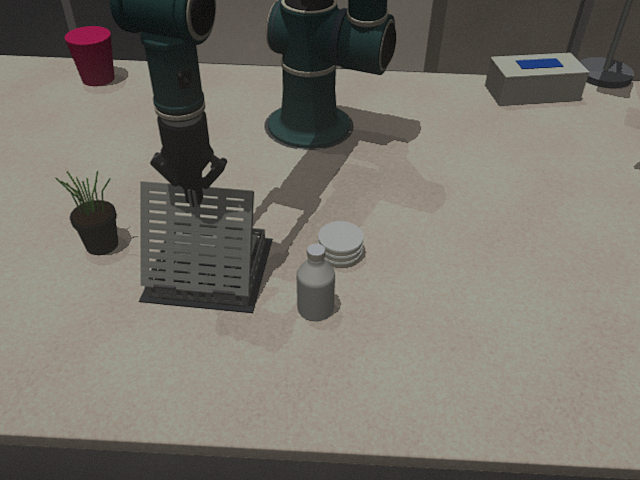

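The lid is at about 60°, the tip rests on the outer face near its edge, and the force is about 2 N. I'll continue, slowing towards the end.

Call:
play_rows --deltas '[{"x":-12,"y":0.8,"z":-7.5,"wx":0,"wy":0,"wz":0,"fingers":1},{"x":-23.5,"y":1.5,"z":-16,"wx":0,"wy":0,"wz":0,"fingers":1},{"x":-34.5,"y":2.2,"z":-26,"wx":0,"wy":0,"wz":0,"fingers":1},{"x":-44,"y":2.8,"z":-36.5,"wx":0,"wy":0,"wz":0,"fingers":1},{"x":-53,"y":3.4,"z":-47.5,"wx":0,"wy":0,"wz":0,"fingers":1},{"x":-61,"y":3.9,"z":-60,"wx":0,"wy":0,"wz":0,"fingers":1},{"x":-67.5,"y":4.3,"z":-72.5,"wx":0,"wy":0,"wz":0,"fingers":1},{"x":-73,"y":4.7,"z":-86,"wx":0,"wy":0,"wz":0,"fingers":1},{"x":-77,"y":4.9,"z":-96.5,"wx":0,"wy":0,"wz":0,"fingers":1},{"x":-80,"y":5.1,"z":-106,"wx":0,"wy":0,"wz":0,"fingers":1},{"x":-81,"y":5.2,"z":-113,"wx":0,"wy":0,"wz":0,"fingers":1},{"x":-82,"y":5.3,"z":-118,"wx":0,"wy":0,"wz":0,"fingers":1},{"x":-82.5,"y":5.3,"z":-122,"wx":0,"wy":0,"wz":0,"fingers":1}]'

```text
time: 11.88
tool_pos: [0.4906, -0.1526, 0.0835]
tcp_rot: [0.051, 1.57, -0.05]
wrist_force: [-0.2, 0.2, 1.1]
width: 0.003
```

Call:
play_rows --deltas '[{"x":0,"y":0,"z":-2,"wx":0,"wy":0,"wz":0,"fingers":1},{"x":0,"y":0,"z":-4,"wx":0,"wy":0,"wz":0,"fingers":1},{"x":-0.5,"y":0,"z":-6,"wx":0,"wy":0,"wz":0,"fingers":1},{"x":-0.5,"y":0,"z":-8,"wx":0,"wy":0,"wz":0,"fingers":1},{"x":-1,"y":0,"z":-9.5,"wx":0,"wy":0,"wz":0,"fingers":1},{"x":-1,"y":0,"z":-11,"wx":0,"wy":0,"wz":0,"fingers":1},{"x":-1,"y":0,"z":-12.5,"wx":0,"wy":0,"wz":0,"fingers":1},{"x":-1,"y":0,"z":-14,"wx":0,"wy":0,"wz":0,"fingers":1},{"x":-1,"y":0,"z":-15,"wx":0,"wy":0,"wz":0,"fingers":1},{"x":-1,"y":0,"z":-16,"wx":0,"wy":0,"wz":0,"fingers":1},{"x":-1,"y":0,"z":-17,"wx":0,"wy":0,"wz":0,"fingers":1},{"x":-1,"y":0,"z":-18,"wx":0,"wy":0,"wz":0,"fingers":1},{"x":-1,"y":0,"z":-19,"wx":0,"wy":0,"wz":0,"fingers":1},{"x":-1,"y":0,"z":-19,"wx":0,"wy":0,"wz":0,"fingers":1}]'

```text
time: 13.62
tool_pos: [0.4896, -0.1526, 0.0646]
tcp_rot: [0.051, 1.57, -0.05]
wrist_force: [-0.0, -0.3, -0.4]
width: -0.0
```

Call:
play_rows --deltas '[{"x":0,"y":0,"z":-0.7,"wx":0,"wy":0,"wz":0,"fingers":1},{"x":0,"y":0,"z":-1.4,"wx":0,"wy":0,"wz":0,"fingers":1},{"x":0,"y":0,"z":-2,"wx":0,"wy":0,"wz":0,"fingers":1},{"x":0,"y":0,"z":-2,"wx":0,"wy":0,"wz":0,"fingers":1}]'

```text
time: 14.12
tool_pos: [0.4897, -0.1526, 0.063]
tcp_rot: [0.051, 1.57, -0.05]
wrist_force: [-1.5, 1.0, 3.7]
width: 0.001
```

Call:
play_rows --deltas '[{"x":0,"y":0,"z":-0.7,"wx":0,"wy":0,"wz":0,"fingers":1},{"x":0,"y":0,"z":-1.4,"wx":0,"wy":0,"wz":0,"fingers":1},{"x":0,"y":0,"z":-2.5,"wx":0,"wy":0,"wz":0,"fingers":1},{"x":0,"y":0,"z":-2.5,"wx":0,"wy":0,"wz":0,"fingers":1}]'

```text
time: 14.62
tool_pos: [0.4898, -0.1526, 0.0627]
tcp_rot: [0.051, 1.571, -0.05]
wrist_force: [-8.9, 3.2, 21.1]
width: -0.001
```

The lid stopped hard at tip z = 40.7 mm with 21 N (expected 41). I retreat and check.

Call:
play_rows --deltas '[{"x":0,"y":0,"z":3,"wx":0,"wy":0,"wz":0,"fingers":1},{"x":0,"y":0,"z":20,"wx":0,"wy":0,"wz":0,"fingers":1},{"x":0,"y":0,"z":60,"wx":0,"wy":0,"wz":0,"fingers":1},{"x":0,"y":0,"z":110,"wx":0,"wy":0,"wz":0,"fingers":1},{"x":0,"y":0,"z":160,"wx":0,"wy":0,"wz":0,"fingers":1},{"x":-30,"y":10,"z":195,"wx":0,"wy":0,"wz":0,"fingers":1},{"x":-70,"y":50,"z":200,"wx":0,"wy":0,"wz":0,"fingers":1},{"x":-90,"y":100,"z":200,"wx":0,"wy":0,"wz":0,"fingers":1},{"x":-90,"y":150,"z":200,"wx":0,"wy":0,"wz":0,"fingers":1},{"x":-80,"y":200,"z":200,"wx":0,"wy":0,"wz":0,"fingers":1},{"x":-80,"y":250,"z":200,"wx":0,"wy":0,"wz":0,"fingers":1},{"x":-80,"y":300,"z":200,"wx":0,"wy":0,"wz":0,"fingers":1},{"x":-80,"y":350,"z":200,"wx":0,"wy":0,"wz":0,"fingers":1},{"x":-80,"y":400,"z":200,"wx":0,"wy":0,"wz":0,"fingers":1},{"x":-80,"y":400,"z":200,"wx":0,"wy":0,"wz":0,"fingers":1},{"x":-80,"y":400,"z":200,"wx":0,"wy":0,"wz":0,"fingers":1}]'

```text
time: 16.62
tool_pos: [0.4095, 0.2471, 0.2604]
tcp_rot: [0.049, 1.57, -0.05]
wrist_force: [-0.1, -0.3, 0.6]
width: 0.005
```

```bash
python3 look.py 6 >/dev/null
python3 - <<'E'
from h import *
print(monitor.read_state()['time'],monitor.read_state()['tool_pos'],monitor.read_state()['wrist_force'])
for t in('top','scene'):
    P=np.load(t+'6_P.npy');m=(abs(P[:,1]+.158)<.09)&(P[:,0]>.45)&(P[:,0]<.65)&(P[:,2]>.034)&(P[:,2]<.3);Q=P[m]
    A=np.c_[np.ones(len(Q)),Q[:,:2]];s=np.linalg.lstsq(A,Q[:,2],rcond=None)[0];print(t,len(Q),s.round(4),'slope x = lid angle',np.percentile(Q[:,2],[5,50,95]).round(4))
E
```

```text
16.725 [0.40969676 0.24631322 0.26038977] [-0.56141602  0.17336693 -0.41810568]
top 8604 [0.0413 0.0017 0.0007] slope x = lid angle [0.0394 0.0421 0.0447]
scene 6078 [0.0407 0.0004 0.001 ] slope x = lid angle [0.0378 0.0408 0.0435]
```

View pics/scene6.png

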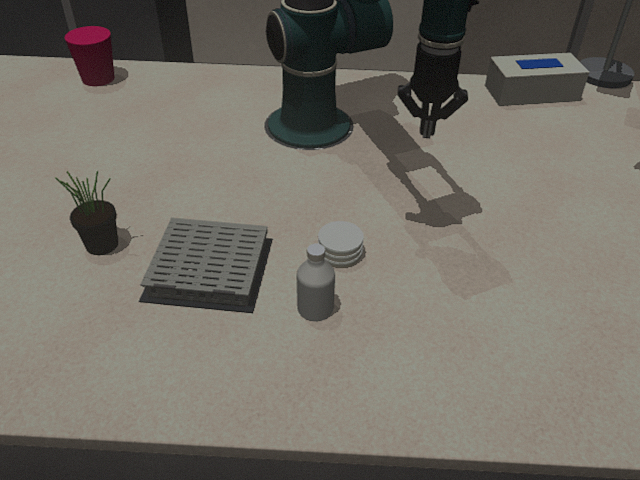

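View pics/top6.png

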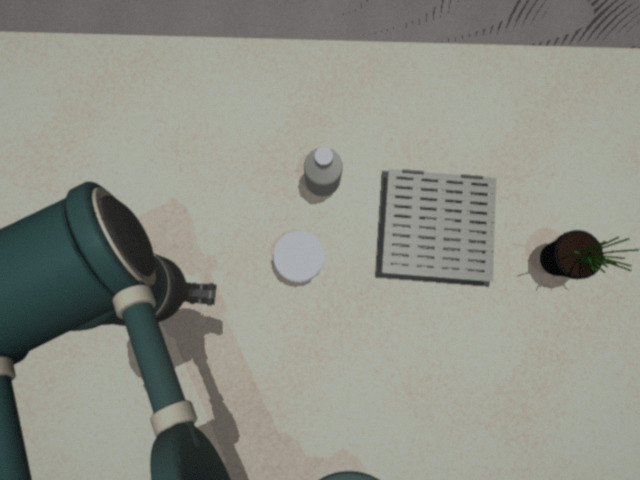

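Both views show the lid shut and level at 41 mm. The bottle (323,170), dishes (298,257) and pot (575,255) stand where they were, and the arm is clear.

```bash
python3 -c "
from workcell import finish_job;print(finish_job())"
```

```text
the job is handed in; nothing more can be done
None
```

The job is done and handed in at about 17 s of the 58 s allowed: the flap was pushed flat first, then the lid was swung over and pressed shut. I used only the closed fingertips, pushing from the outer side.

- **Flap:** It came to a firm stop at about 14 N with the fingertips at 29.2 mm (29.5 mm expected). The camera showed it at about 30 mm, with the visible parts of the instruments still in their notches.
- **Lid:** I slowed it to about 8 mm/s for the last few millimetres. It stopped firmly at about 21 N with the fingertips at 40.7 mm (41 mm expected). Both cameras then showed it level, at 42.1 mm (top) and 40.8 mm (scene), within the 2 mm calibration.
- **Surroundings:** The bottle, dishes and pot look unmoved, and the arm is clear of everything.

The first move call was refused because the rows were missing required keys; nothing moved and no time was lost. No check failed, but with the lid shut I could not look at the instruments again.

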